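Set the collet cap over the setting pin

TASK

Draw the knob-headed setting pin out of the wooden tool holder and put it, pointed end down, through the knurled cap of the collet stand until it stands on the bottom of the bore. Then screw the cap down clockwise until it bottoms out, back it off a quarter turn, and finish while still gripping the cap firmly at that setting, so that it cannot creep. Leave the other two tools in the holder and everything else on the bench where it is.

Things in the scene. Friction and masses are not known exactly. Their poses are not given: they have to be found in the camera images.
- pin: Setting pin: bare steel, 118 mm long, 80 to 160 g, upright (leaning at most 0.1 rad) in one of the holder's three sockets, which one varies. Shank 12 mm across, its lowest 10 mm tapering to 7 mm; the top 22 mm is a round knob head 18 mm across, which only this tool has. Origin: centre of the lower end; z runs up the pin to the head. In the holder its top is 138 mm above the bench.
- pin_head (a point): Middle of the pin's knob head, where to grip it: on the pin's axis, 107 mm above its lower end (11 mm below its top).
- rod: Bystander, stays in the holder: plain straight steel rod without a head, 13 mm across, 122 mm long, upright in another socket. Origin: lower end; z up.
- driver: Bystander, stays in the holder: screwdriver with a fat black plastic handle (25 mm across, from 66 to 138 mm above its lower end), upright in another socket. Origin: lower end; z up.
- holder: Plywood tool holder, fixed to the bench: a block 60 mm (x) by 170 mm (y), 70 mm high, with three upright round sockets of 16 mm diameter, 50 mm deep, in a row along its y axis at y = -55, 0 and +55 mm. Origin: centre of the underside; z up.
- stand: Collet stand, fixed to the bench: square dark flange 110 mm wide, 15 mm high; round grey column 52 mm across up to 70 mm above the bench, ending in a flat shoulder. Above it a threaded neck 30 mm across, inside the cap, reaches 90 mm. Origin: centre of the underside; x and y along the flange's edges, z up; a short dark mark on the shoulder lies along +x.
- bore (a point): Centre of the flat bottom of the stand's bore, on the stand's axis 15 mm above the bench; z up. The bore is upright, 16 mm across, open at the neck's top 90 mm above the bench. The pin standing in it reaches 133 mm above the bench, 33 mm above the bottomed cap.
- cap_top (a point): Centre of the top face of the knurled steel cap, captive on the stand's neck, its thread already started: a round ring 44 mm across, 30 mm high, with a 20 mm through hole for the pin; grip it across its diameter at any yaw. Bottomed out its top is 100 mm above the bench, at a start 2 to 3 mm higher. A dark radial mark on top lies along this point's x axis and turns with the cap; z up.
- cap (a joint): Turn of the cap in rad: 0 = bottomed out on the shoulder (hard stop), growing as it is unscrewed (counter-clockwise from above), upper stop 3.6. Clockwise from above screws it down. Rises 6 mm per full turn. Starts 2.1 to 2.8 rad open, turns against about 0.08 N m of friction, stays where it is left. At the stop a gripper slips round the cap.
- sparecap: Bystander: loose steel ring 32 mm across, 16 mm high, on the bench. Origin: underside centre.
- marker: Bystander: black marker 14 mm thick, 110 mm long, lying on the bench. Origin: middle of its underside.
- bottle: Bystander: white bottle 70 mm across, 170 mm high, at the right side. Origin: underside centre.
- jar: Bystander: small glass jar, steel lid, 60 mm across, 75 mm high, at the left side. Origin: underside centre.
- block: Bystander: dark steel block 50 x 30 x 22 mm on the bench. Origin: underside centre.
Not all that is in view belongs to the job. Of the things like the stand, leave any that is purple; of the rest the larger one is meant.

How it is judged (in metres and radians):
On the way, in this order (a step that is already met when the one before it is completed fails the run):
1. the setting pin stands, point down, on the bottom of the stand's bore (horizontal distance between pin and bore below 0.007 m and z of pin in the frame of bore between -0.004 and 0.006 m and angle between pin's own z axis and vertical below 0.15 rad), for 0.2 s.
2. with the pin in place, the cap is screwed down until it bottoms out (all of step 1 and value of joint cap below 0.09 rad), for 0.1 s.
At the end, for the whole second after the job is handed in: The pin stands on the bottom of the bore (lower end within 7 mm of its axis and 6 mm of its floor, tilt under 0.15 rad), the cap stands 1.17 to 1.97 rad (67 to 113 degrees) back from its stop, after having been at the stop (under 0.09 rad), it is still, and the fingers grip it with more than 8 N (all of step 1 and value of joint cap between 1.17 and 1.97 rad and velocity of joint cap between -0.1 and 0.1 rad/s and contact force between the fingers and cap above 8 N); the arm keeps its last pose, push and grip.
It fails at once if a bystander on the bench is moved by more than 30 mm (distance of any of sparecap, marker, bottle, jar, block from where it was at the start of the episode above 0.03 m).
It fails at once if the rod or the screwdriver is pulled out of the holder (moved by more than 30 mm) (distance of any of rod, driver from where it was at the start of the episode above 0.03 m).
It also fails if it takes over 69 s, if anything falls off the work surface, if the arm or the gripper's body presses on something with over 40 N, if the wrist force passes 120 N, or if a joint passes its speed limit or range.

ROBOT

A 6-joint arm with a two-finger parallel gripper is mounted at the origin on the work surface. World frame = base frame: x ahead of the robot, y to its left, z up, the work surface at z = 0. Lengths are in m, angles in degrees, forces in N, time in s.
With the tool pointing down it reaches from about 0.25 to 0.725 m from the base axis. Payload 9.7 kg.
Tool frame: the origin (TCP) lies midway between the tips of the shut fingers; the grasp point (between the pads) lies 19 mm behind it; z points along the fingers, y is the line along which they close (so a half turn about z gives the same grasp; the last joint's range is limited). The gripper opens to 85 mm and grips with 20 to 120 N. Pads are 22 mm wide; open, the fingers measure 114 mm over their backs; the gripper's body (76 mm by 85 mm) begins 54 mm behind the grasp point. The pads swing forward as they close: fully open they stand 13 mm farther back than shut.
Start: joints at [63.999, 4.979, 10.078, 95.1, 0, 90], TCP at [0.241, 0.494, 0.231] pointing down, gripper open.
Joint ranges: [-179.16, 179.16], [-48.56, 103.87], [-65.8, 70.77], [-126.05, 130.52], [-82.76, 87.17], [-180, 180]. Speed limits (degrees/s): [127.2, 127.2, 147.25, 180, 180, 180].

INTERFACE

Orientations are given as [roll, pitch, yaw] about the fixed x, y, z axes, in that order (R = Rz(yaw) Ry(pitch) Rx(roll)).
In Python, from workcell import * gives the robot as it stands.
- The arm moves only by the tool servo_tool, never from a script. Its argument "moves" is a list of rows, each a list of 4 numbers: the shift along the world's x, y, z in normalised numbers (1 is 75 cm), then the turn about the world's z in parts of the range, where 1.0 means 360 degrees. A call has 1 to 20 rows; each row is the pose to reach, as a shift and turn from the pose commanded when the call began; what a row does not reach only later rows make up. A row lasts 1/12 s, in which the tool goes at most 41.7 mm and 7.16 degrees, less where a joint would pass 70% of its speed; a pose out of reach is approached as far as the arm can. No shift or turn number may pass 1 either way. A call with a gripper value outside its range is refused whole. "claw" is the closure, from 0 (fully open) to 1 (shut), set as the call begins (left out, the last holds). The fingers move at their own pace and stop on an object; "force" is the grip in N (left out, the last holds). Time passes only in rows, so rows that repeat a pose let the fingers close. It gives the time, the measured TCP pose, the force, the opening and the grip force at its end, in the units of the state.
- get_obs(): the state, without advancing time (a new reading comes with each control period).
- camera(name): name is "scene" or "top" or "wrist"; returns the picture (400x640x3 uint8, red, green, blue); there is no depth.
- get_calibration(name): a dict with "fx", "fy", "cx", "cy" (pixels), "k1" (the pictures are not rectified: a ray, as slopes to the right and down, at radius r is drawn at 1 + k1 r^2 times it, then the intrinsics apply), "rvec" (rotation vector, rad) and "tvec" (3), from world to camera coordinates, as OpenCV has them; the wrist camera has in their place "tool_from_camera" (4x4, takes a point from camera to tool coordinates, whose origin is the TCP and whose axes are the flange's). Camera axes: x right, y down, z forward; pixel columns grow to the right and rows downward; lengths in m; the calibration is good to about 2 mm. A picture is of the moment at which its call begins: read the wrist's pose just before it. get_calibration takes no time and is no camera call.
- job_done(): hands the job in; it is judged then, once.
The state is a dict: "time": time; "q": joint angles; "qd": joint speeds; "joint_efforts": joint torques, N m; "ee_pos": TCP position; "tcp_rot": TCP orientation; "wrist_force": force on the tool from outside, world axes, zero at the start; "torque": the same for the moment, N m; "opening": finger opening in m; "grasp_force": force on a finger pad.
Only numpy, scipy, OpenCV 4.12 (cv2) and the standard library are available. Lean on these libraries where they do the work, as an engineer would, in place of code of your own. Each camera call takes 0.05 s, during which the arm holds its last target. There are 200 camera calls.

## Working session

There is one attempt and no reset: what is moved stays moved. The work goes in short steps, Python scripts to look and compute and a tool call to move; the robot and the scene stay as the last step left them, time stands still between calls to the robot, and variables do not carry over. Pictures are saved under pics/ and viewed, at most 10 in all, crops included, and the job is handed in when it is done.

Besides the shell and the picture viewer there is one more tool, called by a JSON object that holds its "api" and its "payload". servo_tool: Moves the arm, as the interface text tells. Its arguments: {"type":"object","properties":{"moves":{"type":"array","items":{"type":"array","items":{"type":"number"}}},"claw":{"type":"number"},"force":{"type":"number"}},"required":["moves"]}

```bash
mkdir -p pics; cat > h.py <<'E'
from workcell import *
import numpy as np, cv2
from scipy.spatial.transform import Rotation as R
def snap(n,f,crop=None,scale=1):
    im=camera(n)
    if f:
        o=im[:,:,::-1]
        if crop: o=o[crop[1]:crop[3],crop[0]:crop[2]]
        if scale!=1: o=cv2.resize(o,None,fx=scale,fy=scale,interpolation=cv2.INTER_CUBIC)
        cv2.imwrite('pics/'+f,o)
    return im
def cam(n,o=None):
    c=get_calibration(n)
    if 'rvec' in c:
        Rm=cv2.Rodrigues(np.array(c['rvec'],float))[0]; t=np.array(c['tvec'],float).ravel()
    else:
        T=np.array(c['tool_from_camera']); W=np.eye(4); W[:3,:3]=R.from_euler('xyz',o['tcp_rot'],degrees=True).as_matrix(); W[:3,3]=o['ee_pos']
        M=np.linalg.inv(W@T); Rm=M[:3,:3]; t=M[:3,3]
    return c,Rm,t
def proj(n,P,o=None):
    c,Rm,t=cam(n,o); p=np.atleast_2d(P)@Rm.T+t; s=p[:,:2]/p[:,2:]
    s=s*(1+c['k1']*(s**2).sum(1,keepdims=True))
    return s*[c['fx'],c['fy']]+[c['cx'],c['cy']]
def ray(n,uv,o=None):
    c,Rm,t=cam(n,o); d=(np.array(uv,float)-[c['cx'],c['cy']])/[c['fx'],c['fy']]
    s=d.copy()
    for _ in range(20): s=d/(1+c['k1']*(s@s))
    return -Rm.T@t, Rm.T@np.r_[s,1]
def atz(n,uv,z,o=None):
    C,d=ray(n,uv,o); return C+d*(z-C[2])/d[2]
E
python3 - <<'E'
from h import *
print(get_obs())
snap('scene','s0.png'); snap('top','t0.png')
for n in('scene','top'): print(get_calibration(n))
E
```

```text
{'time': 0.0, 'q': array([6.40009410e+01, 5.01156830e+00, 1.00346083e+01, 9.50989842e+01,
       1.14699944e-03, 9.00005849e+01]), 'qd': array([ 0.05522729, -0.01668148,  0.04958098,  0.01061297,  0.09887647,
       -0.02216074]), 'joint_efforts': array([ 1.69086834e-04, -5.20383811e+01,  4.64811087e+01,  1.60628400e-02,
        2.37416725e-05, -1.77004642e-05]), 'ee_pos': array([0.24099287, 0.49414221, 0.23057995]), 'tcp_rot': array([-1.79924056e+02, -1.14622317e-03,  1.54000355e+02]), 'wrist_force': array([-0.4901849 , -0.18967895, -0.11420604]), 'torque': array([0.02422374, 0.00992246, 0.00443214]), 'grasp_force': 0.0, 'opening': 0.08524060272556466}
{'fx': 454.66769811116257, 'fy': 454.66769811116257, 'cx': 320.86531132514574, 'cy': 198.82334704772583, 'k1': -0.05167922118248749, 'rvec': array([ 1.0768162 ,  2.19942986, -1.20798735]), 'tvec': array([ 0.30486586, -0.16535573,  1.97008048])}
{'fx': 409.0351537800311, 'fy': 409.0351537800311, 'cx': 318.66045835995675, 'cy': 200.78513138126098, 'k1': -0.07745549464956487, 'rvec': array([ 2.17116087, -2.11127478,  0.21398337]), 'tvec': array([-0.00407936,  0.51519351,  1.33334077])}
```

View pics/t0.png

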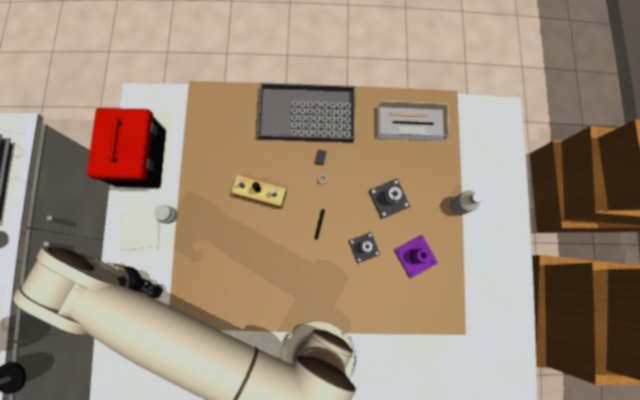

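View pics/s0.png

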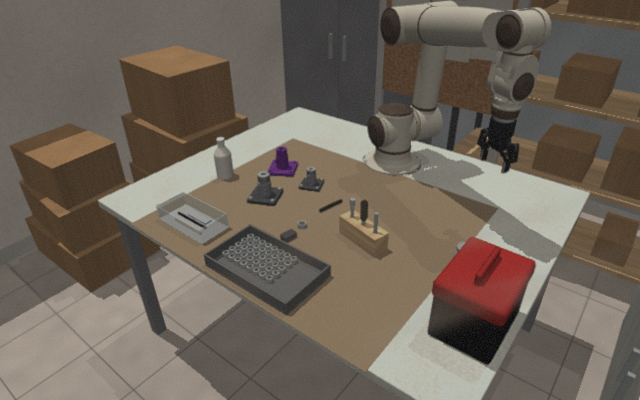

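The top view shows the holder at about (258,191), with the driver in its middle socket. The larger grey stand is at about (389,198), the smaller one at (364,247) and the purple one at (416,256). I'll measure these roughly and enlarge the holder and stand.

```bash
python3 - <<'E'
from h import *
t=camera('top');s=camera('scene')
a=cv2.resize(t[165:215,220:300],(400,250),interpolation=cv2.INTER_CUBIC)
b=cv2.resize(t[172:222,360:440],(400,250),interpolation=cv2.INTER_CUBIC)
c=cv2.resize(s[190:260,330:400],(350,350),interpolation=cv2.INTER_CUBIC)
d=cv2.resize(s[160:210,240:330],(450,250),interpolation=cv2.INTER_CUBIC)
o=np.zeros((600,800,3),np.uint8);o[:250,:400]=a;o[:250,400:]=b;o[250:600,:350]=c;o[250:500,350:]=d
cv2.imwrite('pics/c0.png',o[:,:,::-1])
for n,uv,z in[('holder',(258,191),.07),('driver',(257,187),.158),('L',(241,184),.138),('R',(275,188),.138),('cap',(395,193),.1),('flange',(389,198),.015),('flange',(389,198),0)]:
    print(n,atz('top',uv,z))
E
```

```text
holder [0.53749792 0.21274207 0.07      ]
driver [0.53272664 0.20516078 0.158     ]
L [0.54498307 0.25876171 0.138     ]
R [0.53538347 0.15100136 0.138     ]
cap [ 0.53881992 -0.23736816  0.1       ]
flange [ 0.5376442  -0.23436704  0.015     ]
flange [ 0.54047914 -0.23734681  0.        ]
```

View pics/c0.png

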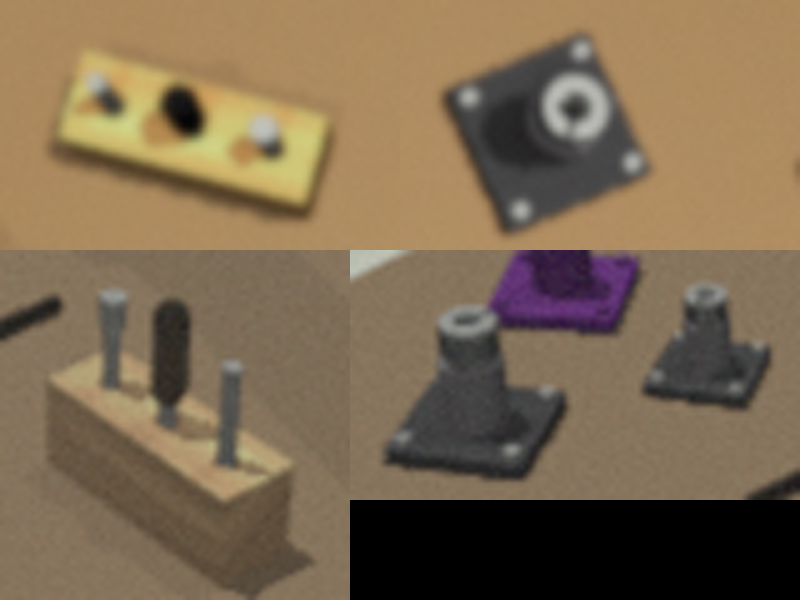

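The scene view shows the knobbed pin in the socket nearest the stands. That is the right-hand one in the top view, with its head at about (272.8,190.6). The target cap hole is at about (395.2,193.4). Next I'll triangulate both.

```bash
cat >> h.py <<'E'
def tri(*a):
    A=np.zeros((3,3));b=np.zeros(3);
    for C,d in a:
        d=d/np.linalg.norm(d);M=np.eye(3)-np.outer(d,d);A+=M;b+=M@C
    return np.linalg.solve(A,b)
E
python3 - <<'E'
from h import *
for n,u,v in[('pin',(272.8,190.6),(352.6,199.2)),('cap',(395.2,193.4),(264,174.2))]:
    print(n,tri(ray('top',u),ray('scene',v)),atz('top',u,.138 if n=='pin' else .102))
p=[atz('top',(220+x/5,165+y/5),.07)[:2] for x,y in((85,50),(330,115),(300,210),(60,140))]
print(p,np.mean(p,0)); 
f=[atz('top',(360+(x-400)/5,172+y/5),.015)[:2] for x,y in((585,35),(650,165),(505,230),(445,95))]
print(f,np.mean(f,0))
for a,b in((p[0],p[1]),(p[3],p[2]),(f[0],f[1])): d=a-b;print(np.linalg.norm(d),np.degrees(np.arctan2(d[1],d[0]))-90)
print(get_calibration('wrist'))
E
```

```text
pin [0.52706754 0.15856402 0.13448981] [0.52682636 0.15754259 0.138     ]
cap [ 0.5364939  -0.2365699   0.09681474] [ 0.53710494 -0.23759013  0.102     ]
[array([0.58976523, 0.28566572]), array([0.55048774, 0.12043955]), array([0.48605448, 0.13764869]), array([0.52813805, 0.29848033])] [0.53861137 0.21055857]
[array([ 0.60628612, -0.2630419 ]), array([ 0.51518469, -0.30792641]), array([ 0.46681196, -0.20632144]), array([ 0.56023222, -0.16438293])] [ 0.53712875 -0.23541817]
0.16983052712163138 -13.372124692631544
0.16624633599274793 -14.663391397216714
0.10155830843499579 -63.77112292534941
{'fx': 302.599851409581, 'fy': 302.599851409581, 'cx': 318.7075771155662, 'cy': 194.10738018266176, 'k1': -0.04854422408628587, 'tool_from_camera': array([[ 6.70394655e-04, -9.54749038e-01, -2.97411879e-01,
         7.49872693e-02],
       [ 9.99999659e-01,  7.83672167e-04, -2.61643285e-04,
         6.46878707e-04],
       [ 4.82877086e-04, -2.97411602e-01,  9.54749237e-01,
        -1.43244092e-01],
       [ 0.00000000e+00,  0.00000000e+00,  0.00000000e+00,
         1.00000000e+00]])}
```

The rows are not in the units I measure in: shifts go in shares of 75 cm and turns go in shares of 360 degrees. I convert before sending: -33.7 cm / 75 = -0.4493, 28.5 cm / 75 = 0.38, -1.36 rad / 6.2832 = -0.2165.

{"api": "servo_tool", "payload": {"moves": [[0.0533, -0.0533, 0, -0.0318], [0.1067, -0.1067, 0, -0.0637], [0.16, -0.16, 0, -0.0955], [0.2133, -0.24, 0, -0.1273], [0.2667, -0.32, 0, -0.1592], [0.32, -0.3867, 0, -0.191], [0.38, -0.4493, 0, -0.2165], [0.38, -0.4493, 0, -0.2165], [0.38, -0.4493, 0, -0.2165], [0.38, -0.4493, 0, -0.2165], [0.38, -0.4493, 0, -0.2165], [0.38, -0.4493, 0, -0.2165], [0.38, -0.4493, 0, -0.2165], [0.38, -0.4493, 0, -0.2165], [0.38, -0.4493, 0, -0.2165], [0.38, -0.4493, 0, -0.2165], [0.38, -0.4493, 0, -0.2165], [0.38, -0.4493, 0, -0.2165]], "claw": 0}}

```text
time: 1.7
ee_pos: [0.5258, 0.158, 0.2315]
tcp_rot: [180.0, -0.0, 76.2]
wrist_force: [-0.3, -0.3, -0.4]
opening: 0.0851
grasp_force: 0.0
```

```bash
python3 - <<'E'
from h import *
o=get_obs();print({k:np.round(o[k],4) for k in('time','q','ee_pos','tcp_rot')})
im=snap('wrist','w0.png')
for z in(.138,.116,.07): print(z,proj('wrist',[[.527,.1575,z],[.525,.157,z]],o))
E
```

```text
{'time': np.float64(1.7), 'q': array([1.67258e+01, 4.82610e+00, 9.93540e+00, 9.50936e+01, 1.70000e-03,
       1.20562e+02]), 'ee_pos': array([0.5258, 0.158 , 0.2315]), 'tcp_rot': array([ 1.799873e+02, -9.400000e-03,  7.616390e+01])}
0.138 [[318.91711064 197.29669295]
 [316.7021402  198.4093298 ]]
0.116 [[318.90053065 189.70055617]
 [316.85780983 190.73474692]]
0.07 [[318.87301506 177.10677758]
 [317.11623133 178.00747718]]
```

View pics/w0.png

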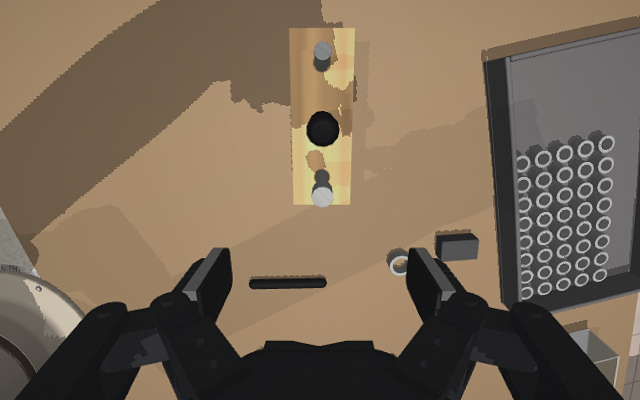

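The wrist view shows the pin's knob top at about (322,197), with the driver at (322,129) and the rod at (322,50). Next I'll fit the knob circle and the socket entry.

```bash
python3 - <<'E'
from h import *
o=get_obs()
im=camera('wrist')
g=cv2.cvtColor(im,cv2.COLOR_RGB2HSV)
roi=(slice(150,215),slice(295,350))
m=((g[...,1]<40)&(g[...,2]>110)).astype(np.uint8)
mm=np.zeros_like(m);mm[roi]=m[roi]
c=max(cv2.findContours(mm,0,1)[0],key=cv2.contourArea)
(u,v),r=cv2.minEnclosingCircle(c);print(u,v,r,cv2.boundingRect(c))
P=atz('wrist',(u,v),.138,o);print(P, 'exp r',302.6*.009/(o['ee_pos'][2]+.143*.955-.138))
cv2.imwrite('pics/w1.png',cv2.resize(im[150:215,290:355,::-1],(520,520),interpolation=cv2.INTER_CUBIC))
# holder outline
w=((g[...,0]>15)&(g[...,0]<30)&(g[...,2]>190)).astype(np.uint8)
C=np.linalg.inv(np.eye(3))
E
```

```text
321.96429443359375 196.39796447753906 10.595455169677734 (312, 186, 21, 21)
[0.52968955 0.15754349 0.138     ] exp r 11.84122873150468
```

View pics/w1.png

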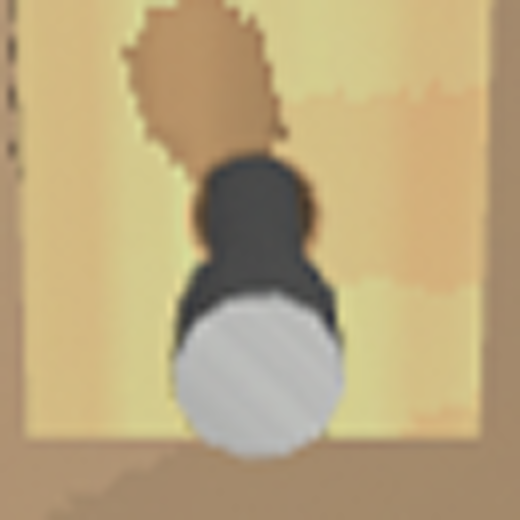

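{"api": "servo_tool", "payload": {"moves": [[0.0049, 0, -0.0267, 0], [0.0049, 0, -0.0533, 0], [0.0049, 0, -0.08, 0], [0.0049, 0, -0.1067, 0], [0.0049, 0, -0.1333, 0], [0.0049, 0, -0.1493, 0], [0.0049, 0, -0.1627, 0], [0.0049, 0, -0.1627, 0], [0.0049, 0, -0.1627, 0], [0.0049, 0, -0.1627, 0]], "claw": 0}}

```text
time: 2.63
ee_pos: [0.5303, 0.1575, 0.1105]
tcp_rot: [179.9, -0.0, 76.1]
wrist_force: [0.4, 0.9, 1.8]
opening: 0.0855
grasp_force: 0.0
```

{"api": "servo_tool", "payload": {"moves": [[0, 0, 0, 0], [0, 0, 0, 0], [0, 0, 0, 0], [0, 0, 0, 0], [0, 0, 0, 0], [0, 0, 0, 0], [0, 0, 0, 0], [0, 0, 0, 0], [0, 0, 0, 0], [0, 0, 0, 0], [0, 0, 0, 0], [0, 0, 0, 0]], "claw": 1, "force": 50}}

```text
time: 3.63
ee_pos: [0.5299, 0.1574, 0.1095]
tcp_rot: [180.0, -0.0, 76.1]
wrist_force: [-1.9, -0.2, 3.4]
opening: 0.0159
grasp_force: 48.9
```

In the tool's units: 13 cm / 75 = 0.1733, 12 cm / 75 = 0.16.

{"api": "servo_tool", "payload": {"moves": [[0, 0, 0.0067, 0], [0, 0, 0.0133, 0], [0, 0, 0.0267, 0], [0, 0, 0.04, 0], [0, 0, 0.0533, 0], [0, 0, 0.0667, 0], [0, 0, 0.08, 0], [0, 0, 0.0933, 0], [0, 0, 0.1067, 0], [0, 0, 0.12, 0], [0, 0, 0.1333, 0], [0, 0, 0.1467, 0], [0, 0, 0.16, 0], [0, 0, 0.1733, 0], [0, 0, 0.1733, 0], [0, 0, 0.1733, 0]]}}

```text
time: 4.97
ee_pos: [0.5301, 0.1574, 0.2398]
tcp_rot: [180.0, -0.0, 76.1]
wrist_force: [0.1, -0.2, -1.2]
opening: 0.0163
grasp_force: 49.0
```

```bash
python3 - <<'E'
from h import *
o=get_obs();e=o['ee_pos'];print(o['time'],e,o['wrist_force'],o['opening'],o['grasp_force'])
w=camera('wrist');s=camera('scene')
# expected pin ends if vertical & gripped at 110mm
b=e+[0,0,.021-.110];p=proj('scene',[b,b+[0,0,.118]]);print(p)
print('wrist',proj('wrist',[b,b+[0,0,.118]],o))
c=p.mean(0).astype(int);x0,y0=c-30
k=np.zeros((400,800,3),np.uint8);k[:]=0
k[:400,:400]=cv2.resize(s[y0:y0+60,x0:x0+60],(400,400),interpolation=cv2.INTER_CUBIC)
k[:250,400:]=cv2.resize(w,(400,250))
print(x0,y0);cv2.imwrite('pics/l0.png',k[:,:,::-1])
E
```

```text
4.9667 [0.53011118 0.15741107 0.23978425] [ 0.05558054 -0.18905017 -1.20614285] 0.01628486111972672 48.968579129005434
[[351.62919834 195.20763599]
 [352.54441849 162.71110024]]
wrist [[317.22046982 198.80524426]
 [316.10903704 283.03139998]]
322 148
```

View pics/l0.png

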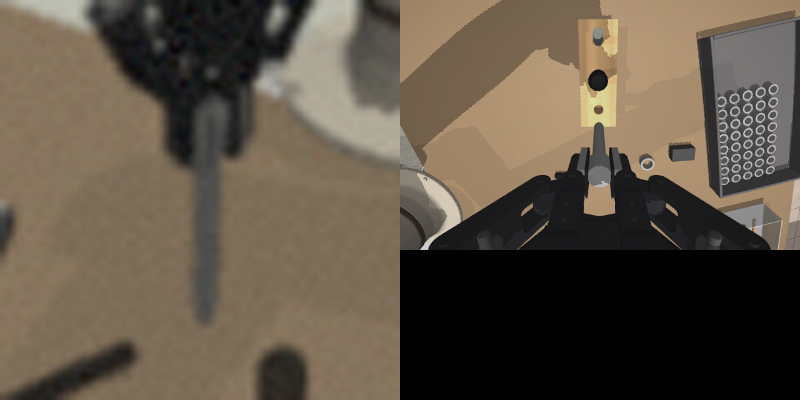

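The pin hangs upright on the tool axis with its tip where I expected it, and the socket is empty. I'll carry it toward the stand.

In the tool's units: -41.7 cm / 75 = -0.556, -41 cm / 75 = -0.5467.

{"api": "servo_tool", "payload": {"moves": [[0, -0.0133, 0, 0], [0, -0.04, 0, 0], [0, -0.08, 0, 0], [0, -0.12, 0, 0], [0, -0.16, 0, 0], [0, -0.2, 0, 0], [0, -0.24, 0, 0], [0.0027, -0.28, 0, 0], [0.0027, -0.32, 0, 0], [0.0053, -0.36, 0, 0], [0.0053, -0.4, 0, 0], [0.0067, -0.44, 0, 0], [0.008, -0.48, 0, 0], [0.0093, -0.5067, 0, 0], [0.0093, -0.5333, 0, 0], [0.0093, -0.5467, 0, 0], [0.0093, -0.556, 0, 0], [0.0093, -0.556, 0, 0], [0.0093, -0.556, 0, 0], [0.0093, -0.556, 0, 0]]}}

```text
time: 6.73
ee_pos: [0.5368, -0.2588, 0.2394]
tcp_rot: [-180.0, -0.0, 76.1]
wrist_force: [-1.1, -0.0, -0.1]
opening: 0.0158
grasp_force: 48.9
```

```bash
python3 - <<'E'
from h import *
o=get_obs();e=o['ee_pos'];print(o['time'],e,o['tcp_rot'],o['q'],o['opening'],o['grasp_force'])
w=camera('wrist')
print(proj('wrist',[[.537,-.2375,.1025]],o),proj('wrist',[e+[0,0,-.089]],o),'bottle',atz('top',(470,197),.17))
cv2.imwrite('pics/w2.png',cv2.resize(w[100:300,220:420,::-1],(600,600),interpolation=cv2.INTER_CUBIC))
E
```

```text
6.7333 [ 0.5368398  -0.25877486  0.23939919] [-1.79999214e+02 -1.37303784e-02  7.61257848e+01] [-2.57419813e+01  1.16890178e+01  1.84932037e+01  9.68077784e+01
  1.32753236e-02  7.81322334e+01] 0.015779219002420446 48.923925519765135
[[312.26053792 161.90926563]] [[317.30437676 198.78320783]] bottle [ 0.5194581  -0.46024242  0.17      ]
```

View pics/w2.png

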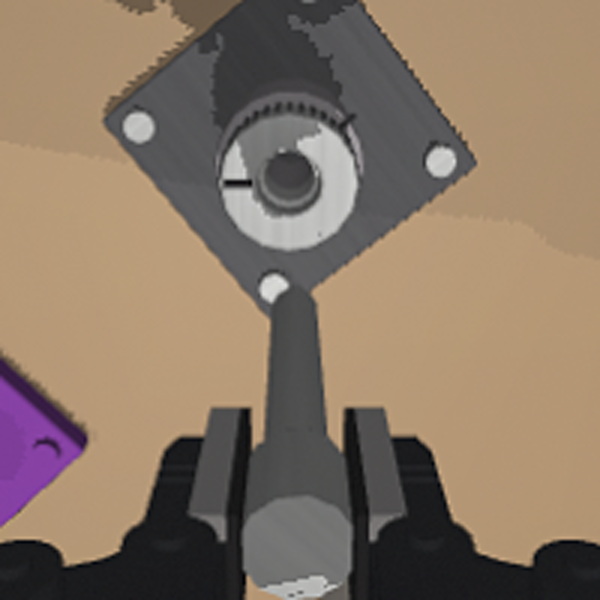

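The wrist view puts the cap ring centre at about (316.2,160.3) in full-image pixels, with its mark pointing left. The pin tip is at about (318.3,198). Now I'll work out the shift.

```bash
python3 - <<'E'
from h import *
o=get_obs();e=o['ee_pos']
cap=atz('wrist',(316.2,160.3),.1025,o);tip=atz('wrist',(318.3,198.6),e[2]-.089,o);top=atz('wrist',(319.7,282.3),e[2]+.029,o)
print('cap',cap,'tip',tip,'top',top,'tcp',e,'shift',cap-tip,'toolx pred',cap-e)
for u in((218,180),(359,180),(288,112),(288,250)): print(atz('wrist',(220+u[0]/3,100+u[1]/3),.1025,o))
E
```

```text
cap [ 0.54104231 -0.2368443   0.1025    ] tip [ 0.53774134 -0.25874328  0.15047584] top [ 0.53854571 -0.25870358  0.26847584] tcp [ 0.5369114  -0.25869308  0.23947584] shift [ 0.00330097  0.02189898 -0.04797584] toolx pred [ 0.00413091  0.02184878 -0.13697584]
[ 0.51967709 -0.23128271  0.1025    ]
[ 0.56248471 -0.24181808  0.1025    ]
[ 0.54601926 -0.21605662  0.1025    ]
[ 0.5354549  -0.25852579  0.1025    ]
```

In the tool's units: -8 cm / 75 = -0.1067, -5.5 cm / 75 = -0.0733.

{"api": "servo_tool", "payload": {"moves": [[0.0044, 0.0133, 0, 0], [0.0044, 0.0292, 0, 0], [0.0044, 0.0292, 0, 0], [0.0044, 0.0292, 0, 0], [0.0044, 0.0292, -0.0133, 0], [0.0044, 0.0292, -0.0267, 0], [0.0044, 0.0292, -0.04, 0], [0.0044, 0.0292, -0.0533, 0], [0.0044, 0.0292, -0.06, 0], [0.0044, 0.0292, -0.0667, 0], [0.0044, 0.0292, -0.0733, 0], [0.0044, 0.0292, -0.08, 0], [0.0044, 0.0292, -0.0867, 0], [0.0044, 0.0292, -0.0933, 0], [0.0044, 0.0292, -0.1, 0], [0.0044, 0.0292, -0.1067, 0], [0.0044, 0.0292, -0.1067, 0]]}}

```text
time: 8.2
ee_pos: [0.5398, -0.2376, 0.158]
tcp_rot: [-179.9, -0.0, 76.1]
wrist_force: [-0.3, -0.9, -1.6]
opening: 0.0159
grasp_force: 48.9
```

{"api": "servo_tool", "payload": {"moves": [[0, 0, -0.0067, 0], [0, 0, -0.0133, 0], [0, 0, -0.02, 0], [0, 0, -0.0267, 0], [0, 0, -0.0333, 0], [0, 0, -0.04, 0], [0, 0, -0.0467, 0], [0, 0, -0.0533, 0], [0, 0, -0.0573, 0], [0, 0, -0.0613, 0], [0, 0, -0.064, 0], [0, 0, -0.064, 0], [0, 0, -0.064, 0]]}}

```text
time: 9.28
ee_pos: [0.5401, -0.2378, 0.1113]
tcp_rot: [180.0, 0.0, 76.1]
wrist_force: [0.7, -0.3, -1.4]
opening: 0.016
grasp_force: 48.9
```

In the tool's units: -0.4 cm / 75 = -0.0053, -0.2 cm / 75 = -0.0027.

{"api": "servo_tool", "payload": {"moves": [[0, 0, -0.0027, 0], [0, 0, -0.0053, 0], [0, 0, -0.0053, 0], [0, 0, -0.0053, 0]]}}

```text
time: 9.62
ee_pos: [0.54, -0.2377, 0.1071]
tcp_rot: [-180.0, -0.0, 76.1]
wrist_force: [0.3, 0.1, -1.7]
opening: 0.0157
grasp_force: 48.9
```

{"api": "servo_tool", "payload": {"moves": [[0, 0, 0, 0], [0, 0, 0, 0], [0, 0, 0, 0], [0, 0, 0, 0], [0, 0, 0, 0], [0, 0, 0, 0], [0, 0, 0, 0], [0, 0, 0, 0], [0, 0, 0, 0], [0, 0, 0, 0], [0, 0, 0, 0], [0, 0, 0, 0]], "claw": 0}}

```text
time: 10.62
ee_pos: [0.5401, -0.2378, 0.1073]
tcp_rot: [180.0, 0.0, 76.1]
wrist_force: [0.7, 0.4, 0.3]
opening: 0.0856
grasp_force: 0.0
```

In the tool's units: 9 cm / 75 = 0.12, 8 cm / 75 = 0.1067, 1.8 rad / 6.2832 = 0.2865.

{"api": "servo_tool", "payload": {"moves": [[0, 0, 0.0133, 0], [0, 0, 0.0267, 0], [0, 0, 0.0533, 0], [0, 0, 0.08, 0.0191], [0, 0, 0.1067, 0.0382], [0, 0, 0.12, 0.0573], [0, 0, 0.12, 0.0764], [0, 0, 0.12, 0.0955], [0, 0, 0.12, 0.1146], [0, 0, 0.12, 0.1337], [0, 0, 0.12, 0.1528], [0, 0, 0.12, 0.1719], [0, 0, 0.12, 0.191], [0, 0, 0.12, 0.2101], [0, 0, 0.12, 0.2292], [0, 0, 0.12, 0.2483], [0, 0, 0.12, 0.2674], [0, 0, 0.12, 0.2865], [0, 0, 0.12, 0.2865], [0, 0, 0.12, 0.2865]]}}

```text
time: 12.28
ee_pos: [0.5403, -0.2379, 0.1983]
tcp_rot: [-180.0, 0.1, 179.0]
wrist_force: [0.1, 0.0, -0.3]
opening: 0.0855
grasp_force: 0.0
```

```bash
python3 - <<'E'
from h import *
o=get_obs();e=o['ee_pos'];print(o['time'],e,o['tcp_rot'],o['q'])
w=camera('wrist')
cv2.imwrite('pics/w3.png',cv2.resize(w[100:300,220:420,::-1],(600,600),interpolation=cv2.INTER_CUBIC))
for z in(.133,.102): print(z,(proj('wrist',[[.5410,-.2369,z]],o)-[220,100])*3)
E
```

```text
12.2833 [ 0.54027319 -0.23785878  0.19829853] [-1.79974016e+02  5.69512453e-02  1.78993694e+02] [-2.37608720e+01  9.94934687e+00  1.19086203e+01  9.18967043e+01
 -1.93409703e-03 -2.27545539e+01]
0.133 [[299.70863373 323.54096931]]
0.102 [[299.38105826 285.27475591]]
```

View pics/w3.png

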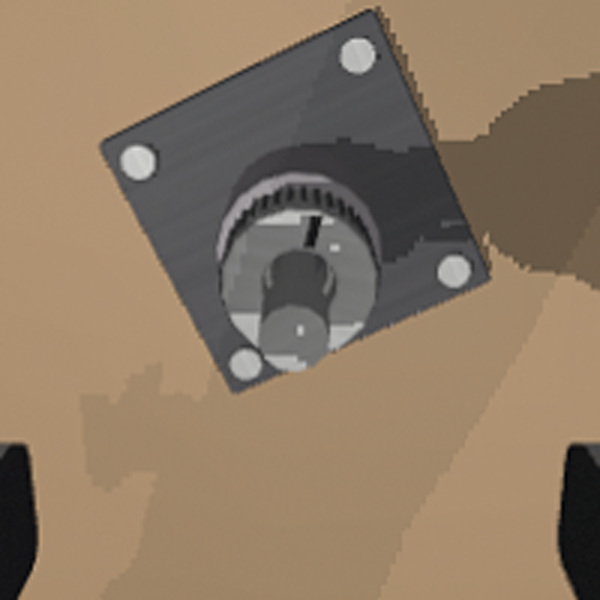

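The pin stands in the bore with its knob at about (294,335) in the crop, and the cap is centred at (300,285) as expected. Next I'll add yaw for wrist margin, then descend onto the cap.

In the tool's units: -12.5 cm / 75 = -0.1667, -12 cm / 75 = -0.16, 0.3 rad / 6.2832 = 0.0477.

{"api": "servo_tool", "payload": {"moves": [[0.0009, 0.0013, 0, 0.0159], [0.0009, 0.0013, 0, 0.0318], [0.0009, 0.0013, 0, 0.0477], [0.0009, 0.0013, -0.0133, 0.0477], [0.0009, 0.0013, -0.0267, 0.0477], [0.0009, 0.0013, -0.0533, 0.0477], [0.0009, 0.0013, -0.08, 0.0477], [0.0009, 0.0013, -0.1067, 0.0477], [0.0009, 0.0013, -0.12, 0.0477], [0.0009, 0.0013, -0.1333, 0.0477], [0.0009, 0.0013, -0.1467, 0.0477], [0.0009, 0.0013, -0.1533, 0.0477], [0.0009, 0.0013, -0.16, 0.0477], [0.0009, 0.0013, -0.1667, 0.0477], [0.0009, 0.0013, -0.1667, 0.0477], [0.0009, 0.0013, -0.1667, 0.0477]]}}

```text
time: 13.67
ee_pos: [0.5409, -0.2368, 0.0725]
tcp_rot: [-180.0, 0.0, -163.6]
wrist_force: [-0.0, -0.2, 0.3]
opening: 0.0852
grasp_force: 0.0
```

{"api": "servo_tool", "payload": {"moves": [[0, 0, 0, 0], [0, 0, 0, 0], [0, 0, 0, 0], [0, 0, 0, 0], [0, 0, 0, 0], [0, 0, 0, 0], [0, 0, 0, 0], [0, 0, 0, 0], [0, 0, 0, 0], [0, 0, 0, 0]], "claw": 1, "force": 40}}

```text
time: 14.5
ee_pos: [0.541, -0.2369, 0.0728]
tcp_rot: [-180.0, 0.0, -163.6]
wrist_force: [-2.0, 0.3, 6.3]
opening: 0.0433
grasp_force: 40.5
```

In the tool's units: -0.19 cm / 75 = -0.0025, -0.18 cm / 75 = -0.0024, -2 rad / 6.2832 = -0.3183.

{"api": "servo_tool", "payload": {"moves": [[0, 0, -0.0001, -0.0159], [0, 0, -0.0003, -0.0318], [0, 0, -0.0004, -0.0477], [0, 0, -0.0005, -0.0637], [0, 0, -0.0007, -0.0796], [0, 0, -0.0008, -0.0955], [0, 0, -0.0009, -0.1114], [0, 0, -0.0011, -0.1273], [0, 0, -0.0012, -0.1432], [0, 0, -0.0013, -0.1592], [0, 0, -0.0013, -0.1751], [0, 0, -0.0015, -0.191], [0, 0, -0.0016, -0.2069], [0, 0, -0.0017, -0.2228], [0, 0, -0.0019, -0.2387], [0, 0, -0.002, -0.2546], [0, 0, -0.0021, -0.2706], [0, 0, -0.0023, -0.2865], [0, 0, -0.0024, -0.3024], [0, 0, -0.0025, -0.3183]]}}

```text
time: 16.17
ee_pos: [0.5394, -0.2387, 0.0709]
tcp_rot: [-179.9, 0.2, 81.4]
wrist_force: [-9.5, -9.1, 7.9]
opening: 0.0433
grasp_force: 40.9
```

```bash
python3 - <<'E'
from h import *
o=get_obs();print(o['time'],o['q'],o['wrist_force'],o['torque'],o['tcp_rot'])
E
```

```text
16.1667 [-23.74746186  10.32213473  -1.74446973  77.97608284  -0.2566909
  74.82518171] [-9.47262317 -9.14931264  7.88017576] [-1.82858556  2.06335926  0.08202384] [-179.8916077     0.23656624   81.42767582]
```

In the tool's units: -0.03 cm / 75 = -0.0004, -0.02 cm / 75 = -0.0003, -0.35 rad / 6.2832 = -0.0557.

{"api": "servo_tool", "payload": {"moves": [[0, 0, -0.0001, -0.0159], [0, 0, -0.0003, -0.0318], [0, 0, -0.0004, -0.0477], [0, 0, -0.0004, -0.0557], [0, 0, -0.0004, -0.0557], [0, 0, -0.0004, -0.0557]]}}

```text
time: 16.67
ee_pos: [0.5389, -0.2386, 0.0705]
tcp_rot: [-179.9, 0.3, 61.6]
wrist_force: [-12.3, -8.3, 8.8]
opening: 0.0436
grasp_force: 41.1
```

```bash
python3 - <<'E'
from h import *
o=get_obs();print(o['time'],o['q'][5],o['wrist_force'],o['torque'],o['tcp_rot'])
E
```

```text
16.6667 94.62423708394564 [-12.3256393   -8.30755558   8.77550137] [-1.6655727   2.43308938 -0.07429941] [-179.92177864    0.2611582    61.62140723]
```

In the tool's units: -0.02 cm / 75 = -0.0003, -0.01 cm / 75 = -0.0001, -0.3 rad / 6.2832 = -0.0477.

{"api": "servo_tool", "payload": {"moves": [[0, 0, -0.0001, -0.0127], [0, 0, -0.0001, -0.0255], [0, 0, -0.0003, -0.0382], [0, 0, -0.0003, -0.0477]]}}

```text
time: 17.0
ee_pos: [0.5403, -0.2367, 0.0703]
tcp_rot: [-180.0, 0.0, 44.4]
wrist_force: [-5.3, 0.1, 6.0]
opening: 0.043
grasp_force: 39.9
```

```bash
python3 - <<'E'
from h import *
o=get_obs();print(o['time'],o['q'][5],o['wrist_force'],o['torque'],o['tcp_rot'])
E
```

```text
17.0 111.9540418442237 [-5.27408779  0.14265749  5.96389588] [0.08735506 0.94978289 1.09328177] [-1.79966695e+02  1.45079225e-02  4.43860161e+01]
```

In the tool's units: -0.3 rad / 6.2832 = -0.0477.

{"api": "servo_tool", "payload": {"moves": [[0, 0, 0, -0.0127], [0, 0, 0, -0.0255], [0, 0, 0, -0.0382], [0, 0, 0, -0.0477]]}}

```text
time: 17.33
ee_pos: [0.5411, -0.2365, 0.0702]
tcp_rot: [180.0, -0.0, 27.2]
wrist_force: [1.1, 0.2, 3.3]
opening: 0.0427
grasp_force: 43.8
```

```bash
python3 - <<'E'
from h import *
o=get_obs();print(o['time'],o['q'][5],o['wrist_force'],o['torque'],o['tcp_rot'])
E
```

```text
17.3333 129.141958551287 [1.06031479 0.19357666 3.34977323] [ 0.10081762 -0.14913054  1.01483461] [ 1.79984758e+02 -3.22727800e-02  2.72382833e+01]
```

Torque rose to about 1 N·m and the gripper slipped, so the cap has bottomed. Now I'll back off a quarter turn.

{"api": "servo_tool", "payload": {"moves": [[0, 0, 0, 0], [0, 0, 0, 0], [0, 0, 0, 0], [0, 0, 0, 0]], "force": 50}}

```text
time: 17.67
ee_pos: [0.541, -0.2366, 0.0702]
tcp_rot: [180.0, -0.0, 27.5]
wrist_force: [0.1, 1.2, 5.0]
opening: 0.0434
grasp_force: 50.5
```

In the tool's units: 0.15 cm / 75 = 0.002, 0.14 cm / 75 = 0.0019, 1.2 rad / 6.2832 = 0.191.

{"api": "servo_tool", "payload": {"moves": [[0, 0, 0.0001, 0.0159], [0, 0, 0.0003, 0.0318], [0, 0, 0.0004, 0.0477], [0, 0, 0.0005, 0.0637], [0, 0, 0.0007, 0.0796], [0, 0, 0.0008, 0.0955], [0, 0, 0.0009, 0.1114], [0, 0, 0.0011, 0.1273], [0, 0, 0.0012, 0.1432], [0, 0, 0.0013, 0.1592], [0, 0, 0.0015, 0.1751], [0, 0, 0.0016, 0.191], [0, 0, 0.0017, 0.2069], [0, 0, 0.0017, 0.2228], [0, 0, 0.0019, 0.2387], [0, 0, 0.002, 0.2515], [0, 0, 0.002, 0.2515], [0, 0, 0.002, 0.2515], [0, 0, 0.002, 0.2515], [0, 0, 0.002, 0.2515]]}}

```text
time: 19.33
ee_pos: [0.5388, -0.2359, 0.0716]
tcp_rot: [-179.9, -0.2, 118.0]
wrist_force: [-11.7, 6.5, 10.8]
opening: 0.0431
grasp_force: 51.6
```

```bash
python3 - <<'E'
from h import *
o=get_obs();print(o['time'],o['q'],o['wrist_force'],o['torque'],o['tcp_rot'],o['ee_pos'],o['opening'],o['grasp_force'])
w=camera('wrist')
for z in(.1016,.133): print(proj('wrist',[[.541,-.2369,z]],o))
cv2.imwrite('pics/w4.png',cv2.resize(w[160:360,220:420,::-1],(600,600),interpolation=cv2.INTER_CUBIC))
E
```

```text
19.3333 [-2.36491467e+01  1.02840849e+01 -1.71024627e+00  7.82383239e+01
  8.63530013e-03  3.83589996e+01] [-11.72598906   6.4844571   10.82361232] [1.17106987 2.32868565 0.05809827] [-179.86238801   -0.18779243  117.99161068] [ 0.53884941 -0.23592127  0.07155199] 0.04310323753899438 51.60303440876305
[[319.27371502 286.33860882]]
[[319.17105142 340.24409026]]
```

View pics/w4.png

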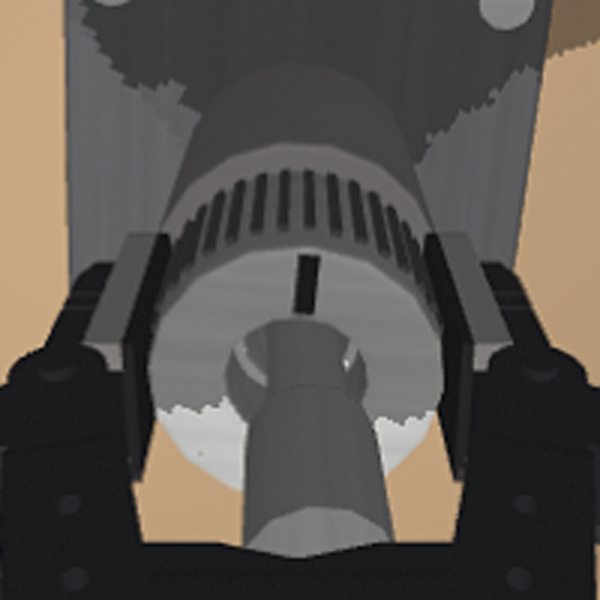

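The cap mark has moved from a world angle of about 166° to 113°. With the stand's x axis at about 26°, the cap is about 87° open (1.5 rad). The pin is in the bore and the grip force is 51 N, so I'm handing in.

```bash
python3 -c "
from h import *
print(job_done())"
```

```text
the job is handed in; nothing more can be done
None
```

The job is handed in, with no verdict returned: the pin stands in the collet stand's bore, and the cap was bottomed, backed off about a quarter turn (about 87° by its mark) and is still gripped at about 51 N.

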